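# Hang the copper reel box on the wire stand's spindle

## Robot

A 6-joint arm with a two-finger parallel gripper is mounted at the origin on the work surface. World frame = base frame: x ahead of the robot, y to its left, z up, the work surface at z = 0. Lengths are in mm, angles in degrees, forces in N, time in s.
With the tool pointing down it reaches from about 350 to 850 mm from the base axis. Payload 8.1 kg.
Tool frame: the origin (TCP) lies between the finger pads; the fingertips stand 22 mm ahead of it and the grasp point (between the pads) lies 3 mm ahead of it; z points along the fingers, y is the line along which they close (so a half turn about z gives the same grasp; the last joint's range is limited). The gripper opens to 85 mm and grips with 20 to 120 N. Pads are 22 mm wide; open, the fingers measure 114 mm over their backs; the gripper's body (76 mm by 85 mm) begins 54 mm behind the grasp point. The pads swing forward as they close: fully open they stand 13 mm farther back than shut.
Start: joints at [-70.439, 7.471, 85.268, -0, 87.261, -4.893], TCP at [248.396, -546.173, 253.292] pointing down, gripper open.
Joint ranges: [-169.43, 169.43], [-51.17, 129.36], [1.28, 143.12], [-76.62, 256.62], [0, 156.53], [-152.29, 152.29]. Speed limits (degrees/s): [136.94, 136.94, 159.86, 180, 180, 180].

## Interface

Orientations are given as [roll, pitch, yaw] about the fixed x, y, z axes, in that order (R = Rz(yaw) Ry(pitch) Rx(roll)).
In Python, from bench import r, vision gives the robot as it stands.
- The arm moves only by the tool step_arm, never from a script. Its argument "targets" is a list that holds one entry, the list of rows, each a list of 6 numbers: the shift along the world's x, y, z in mm, then the turn, a rotation vector about the world's x, y, z in rad. In form: [[[x, y, z, rx, ry, rz], ...]]. A call has 1 to 12 rows; each row is the pose to reach, as a shift and turn from the pose commanded when the call began; what a row does not reach only later rows make up. A row lasts 1/12 s, in which the tool goes at most 41.7 mm and 7.16 degrees, less where a joint would pass 70% of its speed; a pose out of reach is approached as far as the arm can. A call with a gripper value outside its range is refused whole. "fingers" is the gripper's target within -1 to 1 (shut at 1, half-way at 0, fully open at -1), set as the call begins (left out, the last holds). The fingers move at their own pace and stop on an object; "newtons" is the grip in N (left out, the last holds). Time passes only in rows, so rows that repeat a pose let the fingers close. It gives the time, the measured TCP pose, the force, the opening and the grip force at its end, in the units of the state.
- r.sense(): the state, without advancing time (a new reading comes with each control period).
- vision.snapshot(name): name is "scene" or "top"; returns a dict with "img" (420x560x3 uint8, blue, green, red), "mtx" (3x3 intrinsics, pixels), "D" ([k1, k2, p1, p2, k3] as OpenCV has them; the pictures are not rectified), "eye" and "attitude" of the camera in the world. Camera axes: x right, y up, looking along -z (the intrinsics and any distortion apply to the point x, -y, -z); pixel columns grow to the right and rows downward; lengths in mm; the calibration is good to about 2 mm. A picture is of the moment at which its call begins. There is no depth.
- r.hand_in(): hands the job in; it is judged then, once.
The state is a dict: "time": time; "joint_pos": joint angles; "qd": joint speeds; "joint_efforts": joint torques, N m; "tool_pos": TCP position; "tcp_rot": TCP orientation; "ft_force": force on the tool from outside, world axes, zero at the start; "wrist_torque": the same for the moment, N m; "finger_gap": finger opening in mm; "grip_force": force on a finger pad.
Only numpy, scipy, OpenCV 4.12 (cv2) and the standard library are available. Lean on these libraries where they do the work, as an engineer would, in place of code of your own. Each camera call takes 0.05 s, during which the arm holds its last target. There are 200 camera calls.

## Task

Load the wire stand with the copper wire: lift the spindle by its red handle out of the stand, push its rod through the window of the box with the copper reel, find the bore of the reel lying loose inside, and slide the rod right through until the collar meets the box. Carry the box on the spindle to the stand and press the spindle back down until it clicks fully home in both slots, then let go. Feel your way gently, never forcing rod, box or catch; move the box only with the spindle, and leave the other boxes and everything else where they are.

Things in the scene. Friction and masses are not known exactly. Their poses are not given: they have to be found in the camera images.
- spindle_handle (a point): centre of the spindle's red flat handle (12 mm wide, 18 high, from 24 mm behind to 18 ahead). Spindle: straight, rigid, 60 g, x along its axis from handle to free end. From this point: handle to 18 mm, 9 mm dia. neck to 30, dark 28 mm dia. collar 30 to 34, polished 9 mm dia. rod to its square-cut end at 112 mm. It starts level, flats upright, home in the stand, handle on the stand's -x side
- spindle_neck (a point): point on the spindle's axis 24 mm ahead of the handle centre: middle of the neck, which belongs in the stand's near slot
- spindle_middle (a point): point on the spindle's axis 60.5 mm ahead of the handle centre: where the middle of the box lies when it is against the collar
- spindle_end (a point): point on the spindle's axis 96 mm ahead of the handle centre: the part of the rod that belongs in the stand's far slot
- copper_box_mid (a point): centre of the clear plastic box with the copper reel (copper-coloured edges), outside 53 (x) by 69 (y) by 59 mm (z), walls 2.5 mm, about 50 g. It stands in one of the tray's bays, x along the tray's x within 0.03 rad, underside 10 mm over the tray's. In the middle of each x face, 2.5 mm below this point, is a round window 26 mm dia.; the reel lies loose inside
- copper_box_window (a point): centre of that box's window on the -x side, at the outer face, axes as the box's. The reel inside (its place is not reported): black flanges 50 mm dia., 46 mm long, bore 11 mm dia. right through along x, square edges, about 140 g. It lies on the box floor, bore axis level with this point but up to 6 mm to either side in y, its face 2.5 to 4.5 mm inside. Lifted, it rises 4 mm, then carries the box
- silver_box_mid (a point): centre of a like box with a silvery reel, in another bay: leave alone
- green_box_mid (a point): centre of a like box with a green reel, in another bay: leave alone
- tray: plywood tray 67 (x) by 236 mm (y) on a pad of card, fixed; origin under the tray's centre, 0 to 8 mm above the table. Floor 10 mm thick, walls and dividers 5 mm thick, tops 16 mm above the origin; three bays side by side along y, 77 mm apart, each 57 mm (x) by 72 mm (y). The robot's side (-x) is free for the rod; pushed along x a box stops at its bay's far wall
- stand: wire stand fixed to the table; origin under the centre of its dark base plate (100 x 130 x 8 mm). The spindle lies along x. Two upright blue cheeks 6 mm thick, 48 mm wide, 68 mm high, centred at x = -36 (near) and +36 mm (far), each with a slot open at the top, flared over the upper 7 mm, floor at 45.5 mm. A low wire guide post stands at y = +56 mm, 52 mm high
- stand_near_slot (a point): near slot, 11 mm wide: point on the axis of a spindle that is home, 50 mm above the table, axes as the stand's. Two spring balls stick out 3 mm from the slot's sides, 6 mm above this point; it takes about 8 N up or down to push the neck past them (the weight does not); past the middle they draw it home
- stand_far_slot (a point): far slot, 13 mm wide, no catch: point on the axis of a spindle that is home, 50 mm above the table, axes as the stand's
- paper_cup: bystander: lidded paper cup, 88 mm dia., 140 mm high, origin under its centre
- glue_bottle: bystander: white glue bottle, 38 mm dia., 110 mm high, origin under its centre
- phone: bystander: black telephone lying flat, 150 by 72 by 9 mm
- pliers: bystander: pliers with blue handles lying flat, 155 mm long
- wood_parts_box: bystander: open cardboard box of wooden parts, 120 by 85 by 45 mm

How it is judged:
By the outcome, as a careful person would: the job done as asked, in the order asked, and still so for the second after the job is handed in, with the robot touching nothing.
It also fails if it takes over 72 s, if anything falls off the work surface, if the arm or the gripper's body presses on something with over 40 N, if the wrist force passes 120 N, or if a joint passes its speed limit or range.

## Working session

There is one attempt and no reset: what is moved stays moved. The work goes in short steps, Python scripts to look and compute and a tool call to move; the robot and the scene stay as the last step left them, time stands still between calls to the robot, and variables do not carry over. Pictures are saved under pics/ and viewed, at most 10 in all, crops included, and the job is handed in when it is done.

Besides the shell and the picture viewer there is one more tool, called as name(argument=value, ...), one argument or row to a line, values as JSON. step_arm: Moves the arm, as the interface text tells. Its arguments: {"type":"object","properties":{"targets":{"type":"array"},"fingers":{"type":"number"},"newtons":{"type":"number"}},"required":["targets"]}

```bash
ls; mkdir -p pics; python3 - <<'E'
from bench import r, vision
import cv2,numpy as np
for n in("scene","top"):
    s=vision.snapshot(n); cv2.imwrite(f"pics/{n}0.png",s["img"]); print(n,s["mtx"],s["D"],s["eye"],s["attitude"])
print(r.sense())
E
```

```text
pics
scene [[487.19252476   0.         281.54754535]
 [  0.         487.19252476 206.7045373 ]
 [  0.           0.           1.        ]] [0.03334565 0.         0.         0.         0.        ] [1234.9508773  -312.97103585 1143.46427788] [33.99070745 -0.37142669 64.23571684]
top [[427.83031245   0.         274.96892645]
 [  0.         427.83031245 209.29105924]
 [  0.           0.           1.        ]] [-0.03240612  0.          0.          0.          0.        ] [ 512.34963105   13.58251828 1466.29474526] [  3.8530668   -0.40577629 -90.81664259]
{'time': 0.1, 'joint_pos': array([-7.04413529e+01,  7.51023438e+00,  8.53240743e+01,  7.92490607e-04,
        8.72625647e+01, -4.89374307e+00]), 'qd': array([ 0.02936433, -0.08706245, -0.11734648, -0.0481531 , -0.11573203,
       -0.10750872]), 'joint_efforts': array([ 8.47598076e-04, -5.70952177e+01, -5.01942980e+01, -2.04972048e-04,
        8.15988926e-03, -1.52588468e-04]), 'tool_pos': array([ 248.22264091, -545.73121646,  252.34509372]), 'tcp_rot': array([-1.79903547e+02, -9.05271683e-03,  2.44523440e+01]), 'ft_force': array([ 0.32942394, -0.02947741, -0.50391434]), 'wrist_torque': array([-0.00479627, -0.03134363, -0.00084671]), 'grip_force': 0.0, 'finger_gap': 85.64759126287254}
```

View pics/scene0.png

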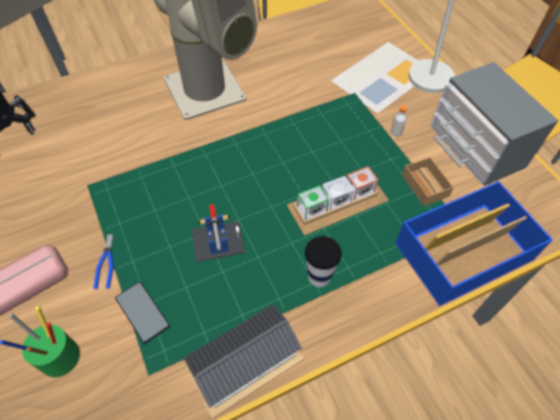

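View pics/top0.png

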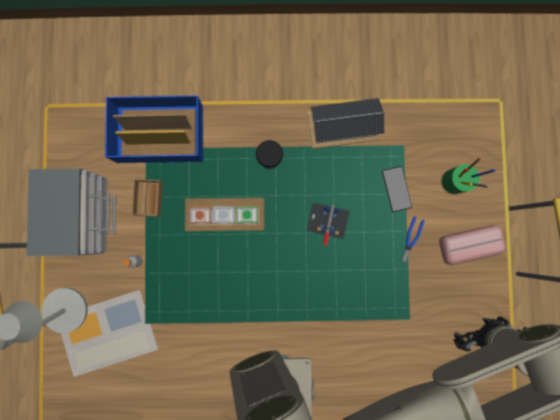

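The scene view shows the stand at about (217,238) with its red handle at (213,212), and the tray's boxes at green (313,202), silver (340,190) and copper (363,182). In the top view the stand is at (328,221), the handle at (326,238), and the copper box at (200,215).

```bash
python3 - <<'E'
import cv2,numpy as np
a=cv2.imread("pics/top0.png");b=cv2.imread("pics/scene0.png")
z=lambda i,x,y,w,h,s:cv2.resize(i[y:y+h,x:x+w],None,fx=s,fy=s,interpolation=cv2.INTER_CUBIC)
A=np.hstack([z(a,180,190,100,50,4),z(a,290,195,100,50,4)])
B=np.hstack([z(b,285,160,107,75,3.74),z(b,180,195,107,75,3.74)])
print(A.shape,B.shape)
cv2.imwrite("pics/crop0.png",np.vstack([A,cv2.resize(B,(800,280))]))
E
```

```text
(200, 800, 3) (280, 800, 3)
```

View pics/crop0.png

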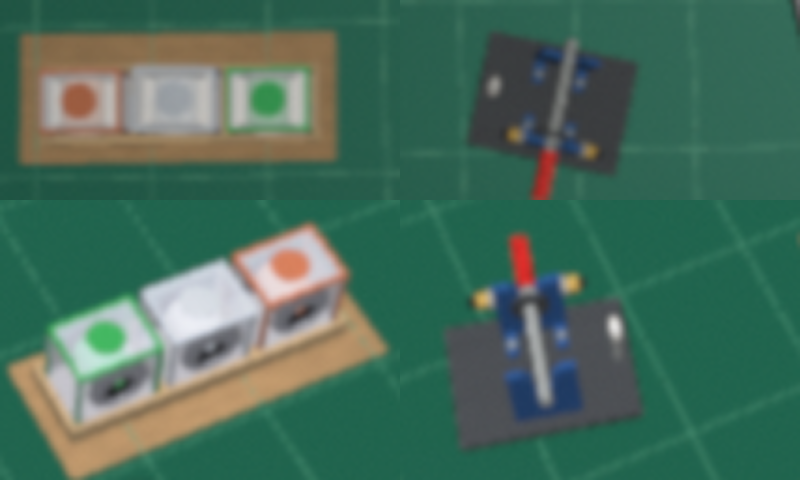

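The crop shows copper, silver and green lids in a row. The stand is turned a few degrees, with its handle towards the robot and the polished rod visible.

```bash
cat > cam.py <<'E'
import cv2,numpy as np
from scipy.spatial.transform import Rotation as R
from bench import r,vision
class View:
    def __init__(s,name):
        d=vision.snapshot(name); s.img=d["img"];s.K=np.array(d["mtx"]);s.D=np.array(d["D"]);s.e=np.array(d["eye"]);s.R=R.from_euler("xyz",d["attitude"],degrees=True).as_matrix()
    def ray(s,p):
        u=cv2.undistortPoints(np.array(p,float).reshape(-1,1,2),s.K,s.D)[:,0]
        return np.c_[u[:,0],-u[:,1],-np.ones(len(u))]@s.R.T
    def at(s,p,z):
        d=s.ray(p); return s.e+d*((z-s.e[2])/d[:,2])[:,None]
    def proj(s,P):
        q=(np.array(P,float).reshape(-1,3)-s.e)@s.R*[1,-1,-1]
        return cv2.projectPoints(q,np.zeros(3),np.zeros(3),s.K,s.D)[0][:,0]
    def soft(s,f,box,lo,hi):
        """weighted centroid of f(img floats) within box x,y,w,h; also principal axis"""
        x,y,w,h=box;c=s.img[y:y+h,x:x+w].astype(float)
        W=np.clip((f(c)-lo)/(hi-lo),0,1);yy,xx=np.mgrid[y:y+h,x:x+w]
        m=np.array([(W*xx).sum(),(W*yy).sum()])/W.sum()
        d=np.c_[(xx-m[0]).ravel(),(yy-m[1]).ravel()];C=(d*W.ravel()[:,None]).T@d/W.sum()
        ev,V=np.linalg.eigh(C);return m,V[:,1],W.sum()
def tri(vs,ps):
    A=np.zeros((3,3));b=np.zeros(3)
    for v,p in zip(vs,ps):
        d=v.ray(p)[0];d/=np.linalg.norm(d);P=np.eye(3)-np.outer(d,d);A+=P;b+=P@v.e
    X=np.linalg.solve(A,b);return X,[v.proj(X)[0]-p for v,p in zip(vs,ps)]
red=lambda c:c[...,2]-np.maximum(c[...,1],c[...,0])
grn=lambda c:c[...,1]-np.maximum(c[...,2],c[...,0])
E
cat > m.py <<'E'
from cam import *
np.set_printoptions(precision=1,suppress=True)
T=View("top");S=View("scene")
h=[T.soft(red,(318,228,20,20),60,120),S.soft(red,(205,200,18,22),60,120)]
print("handle",h,tri([T,S],[h[0][0],h[1][0]]),T.at(h[0][0],59),S.at(h[1][0],57))
def ax(v,h,z): q=v.at([h[0]-3*h[1],h[0]+3*h[1]],z);d=q[1]-q[0];return np.degrees(np.arctan(d[1]/d[0]))
print("handle yaw",ax(T,h[0],59),ax(S,h[1],59))
# lid discs
def disc(v,f,box,lo):
    x,y,w,h=box;m=(f(v.img[y:y+h,x:x+w].astype(float))>lo).astype(np.uint8)
    n,_,st,ce=cv2.connectedComponentsWithStats(m);k=[(st[i,4],ce[i]+[x,y]) for i in range(1,n)];return sorted(k,key=lambda t:-t[0])[:2]
print("cu",disc(T,red,(190,205,22,22),50),disc(S,red,(346,162,34,40),50))
print("gr",disc(T,grn,(235,205,24,22),70),disc(S,grn,(295,185,34,40),90))
# dark base plate
for v,b in((T,(300,198,60,48)),(S,(185,212,70,55))):
    x,y,w,hh=b;c=v.img[y:y+hh,x:x+w].astype(int);m=((c.max(2)-c.min(2)<22)&(c.max(2)<95)).astype(np.uint8)
    m=cv2.morphologyEx(m,cv2.MORPH_CLOSE,np.ones((9,9)));cs=max(cv2.findContours(m,0,1)[0],key=cv2.contourArea)
    q=v.at(cs[:,0]+[x,y],8)[:,:2].astype(np.float32);print("base",cv2.minAreaRect(q))
# tray pad
c=cv2.cvtColor(T.img,cv2.COLOR_BGR2HSV)[190:240,175:275];print(c[10,50],c[40,50])
m=cv2.inRange(c,(5,60,80),(25,255,255));cs=np.vstack([k for k in cv2.findContours(m,0,1)[0] if len(k)>20])
print("pad",cv2.minAreaRect(T.at(cs[:,0]+[175,190],8)[:,:2].astype(np.float32)))
E
python3 m.py
```

```text
handle [(array([325.8, 238.1]), array([-0.2,  1. ]), np.float64(29.68333333333333)), (array([212.2, 210.9]), array([0.2, 1. ]), np.float64(50.349999999999994))] (array([ 510.1, -162.4,   57.3]), [array([-0.4, -0.1]), array([-0.5, -0. ])]) [[ 509.6 -163.4   59. ]] [[ 510.5 -161.1   57. ]]
handle yaw -13.38148510313058 -13.483351297850698
cu [(np.int32(44), array([199.2, 214.8]))] [(np.int32(60), array([362.2, 177.1])), (np.int32(6), array([357.8, 187. ]))]
gr [] []
base ((552.1517333984375, -173.3361358642578), (127.50682067871094, 135.64413452148438), 76.79920196533203)
base ((550.8547973632812, -170.44203186035156), (127.20018768310547, 145.64430236816406), 76.60910034179688)
[ 17 113 138] [36 68 98]
pad ((596.8056030273438, 175.78323364257812), (106.79475402832031, 267.0984802246094), 0.13585026562213898)
```

```bash
cat > m2.py <<'E'
from cam import *
np.set_printoptions(precision=1,suppress=True)
T=View("top");S=View("scene")
sat=lambda c:c[...,1]-.5*c[...,0]-.5*c[...,2]
print(T.img[214:217,246:249].tolist(),S.img[201:203,313].tolist())
def disc(v,f,box,lo,hi): 
    m,_,a=v.soft(f,box,lo,hi);return m,a
cu=[disc(T,red,(195,210,10,10),20,60),disc(S,red,(357,171,11,12),20,60)]
# green: disc darker than white around
wh=lambda c:255-c[...,2]
g=[disc(T,wh,(241,209,12,12),80,160),disc(S,wh,(307,192,13,12),80,160)]
for n,k in(("cu",cu),("gr",g)):
    print(n,k,tri([T,S],[k[0][0],k[1][0]]),[ (T.at(k[0][0],z),S.at(k[1][0],z)) for z in(70,76)])
E
python3 m2.py
```

```text
[[[77, 142, 51], [77, 142, 52], [76, 141, 51]], [[76, 142, 51], [77, 142, 51], [76, 142, 52]], [[76, 141, 51], [77, 142, 52], [77, 142, 52]]] [[175, 212, 149], [206, 225, 180]]
cu [(array([199.4, 214.7]), np.float64(57.675)), (array([362.1, 177.1]), np.float64(76.525))] (array([592.5, 251. ,  70. ]), [array([-0.4, -0.2]), array([-0.6,  0. ])]) [(array([[591.8, 249.6,  70. ]]), array([[593.1, 252.5,  70. ]])), (array([[591.4, 248.6,  76. ]]), array([[596.7, 249.3,  76. ]]))]
gr [(array([246.5, 214.4]), np.float64(95.1625)), (array([313. , 196.7]), np.float64(75.85))] (array([591.7,  97.5,  68.6]), [array([-0.5, -0.2]), array([-0.7,  0. ])]) [(array([[590.8,  95.7,  70. ]]), array([[593.3,  98.7,  70. ]])), (array([[590.4,  95.4,  76. ]]), array([[596.8,  96.4,  76. ]]))]
```

step_arm(
  targets=[
    [[22,32,0,0,0,-0.055],[44,64,-10,0,0,-0.11],[70,100,-20,0,0,-0.18],[100,145,-35,0,0,-0.26],[130,190,-50,0,0,-0.34],[160,235,-65,0,0,-0.42],[190,278,-78,0,0,-0.5],[218,318,-90,0,0,-0.57],[240,352,-98,0,0,-0.62],[255,374,-103,0,0,-0.65],[261.6,383.7,-103.3,0,0,-0.6606],[261.6,383.7,-103.3,0,0,-0.6606]],
  ],
  fingers=0.3,
  newtons=30,
)

```text
time: 1.3
tool_pos: [511.2, -158.7, 149.0]
tcp_rot: [-179.9, 0.0, -13.3]
ft_force: [0.4, -0.4, 0.3]
finger_gap: 30.0
grip_force: 0.0
```

```bash
python3 - <<'E'
from cam import *
S=View("scene");T=View("top");s=r.sense();print(s["tool_pos"],s["tcp_rot"],s["ft_force"])
z=lambda i,x,y,w,h:cv2.resize(i[y:y+h,x:x+w],(400,400),interpolation=cv2.INTER_CUBIC)
cv2.imwrite("pics/a1.png",np.hstack([z(S.img,165,150,100,100),z(T.img,280,180,90,90)]))
p=np.array([s["tool_pos"]-[0,0,22]]);print(S.proj(p),T.proj(p))
E
```

```text
[ 511.03035943 -158.82127724  148.90025874] [-1.79922218e+02  7.61292310e-02 -1.31461201e+01] [-0.18973945 -0.35586236 -0.28454435]
[[210.04128127 195.55670642]] [[327.04357224 237.72296244]]
```

View pics/a1.png

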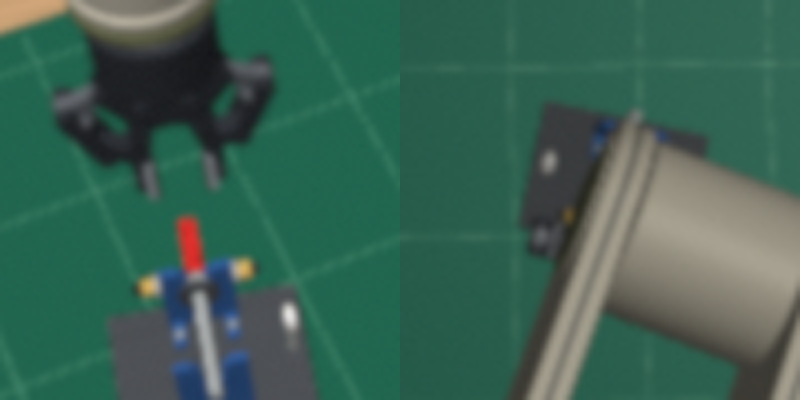

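The left view shows the open fingers, tips at about (150,190) and (213,185) in the crop, above and behind the red handle at (190,245). The right view is hidden by the arm.

step_arm(
  targets=[
    [[0,0,-15,0,0,0],[0,0,-35,0,0,0],[0,0,-50,0,0,0],[0,0,-58,0,0,0],[0,0,-60,0,0,0],[0,0,-60,0,0,0]],
  ],
)

```text
time: 1.9
tool_pos: [509.5, -162.8, 89.7]
tcp_rot: [-180.0, 0.1, -13.4]
ft_force: [0.5, 0.7, -0.5]
finger_gap: 29.8
grip_force: 0.0
```

step_arm(
  targets=[
    [[0,0,-10,0,0,0],[0,0,-22,0,0,0],[0,0,-32,0,0,0],[0,0,-36,0,0,0],[0,0,-37,0,0,0],[0,0,-37,0,0,0],[0,0,-37,0,0,0]],
  ],
)

```text
time: 2.48
tool_pos: [510.2, -162.5, 53.2]
tcp_rot: [180.0, -0.0, -13.4]
ft_force: [0.4, 0.2, 0.2]
finger_gap: 30.0
grip_force: 0.0
```

step_arm(
  targets=[
    [[0,0,0,0,0,0],[0,0,0,0,0,0],[0,0,0,0,0,0],[0,0,0,0,0,0],[0,0,0,0,0,0]],
  ],
  fingers=1,
  newtons=20,
)

```text
time: 2.9
tool_pos: [510.5, -162.7, 53.5]
tcp_rot: [180.0, -0.1, -13.4]
ft_force: [0.2, -0.3, 1.7]
finger_gap: 11.8
grip_force: 24.2
```

```bash
python3 -c "
from bench import r
s=r.sense();print(s)"
```

```text
{'time': 2.9, 'joint_pos': array([-2.31589790e+01,  8.65557387e+00,  1.05978253e+02, -2.33396834e-04,
        6.53005477e+01,  8.02353986e+01]), 'qd': array([-0.04861373,  0.10152901, -0.02639348, -0.14723074, -0.09350377,
        0.0521791 ]), 'joint_efforts': array([ 4.03162872e-02, -5.01199722e+01, -4.21605599e+01,  8.55040625e-07,
        1.96984559e-01, -1.09170884e-03]), 'tool_pos': array([ 510.4601447 , -162.66495584,   53.53588492]), 'tcp_rot': array([ 1.79988661e+02, -6.46386512e-02, -1.33942738e+01]), 'ft_force': array([ 0.22739096, -0.26147187,  1.70446852]), 'wrist_torque': array([-0.0127645 , -0.06093358,  0.00655572]), 'grip_force': 24.215875267982483, 'finger_gap': 11.810280560647087}
```

step_arm(
  targets=[
    [[0,0,0,0,0,0],[0,0,0,0,0,0],[0,0,0,0,0,0],[0,0,1,0,0,0],[0,0,2,0,0,0],[0,0,3,0,0,0],[0,0,4,0,0,0],[0,0,5,0,0,0],[0,0,6,0,0,0]],
  ],
  newtons=110,
)

```text
time: 3.65
tool_pos: [509.0, -162.1, 58.1]
tcp_rot: [-180.0, 0.1, -13.4]
ft_force: [-1.1, -0.3, -4.9]
finger_gap: 10.3
grip_force: 109.3
```

step_arm(
  targets=[
    [[0,0,1,0,0,0],[0,0,2,0,0,0],[0,0,3,0,0,0],[0,0,4,0,0,0],[0,0,6,0,0,0],[0,0,8,0,0,0],[0,0,10,0,0,0]],
  ],
)

```text
time: 4.23
tool_pos: [509.9, -162.2, 69.1]
tcp_rot: [-180.0, 0.0, -13.4]
ft_force: [-0.6, 0.6, -1.1]
finger_gap: 10.0
grip_force: 110.9
```

step_arm(
  targets=[
    [[0,0,10,0,0,0],[0,0,25,0,0,0],[-8,0,42,0,0,0.01],[-25,10,56,0,0,0.03],[-45,30,61,0,0,0.06],[-65,60,61,0,0,0.1],[-80,95,61,0,0,0.14],[-85,132,61,0,0,0.18],[-85,170,61,0,0,0.22],[-85,208,61,0,0,0.2339],[-85,246,61,0,0,0.2339],[-85,282,61,0,0,0.2339]],
  ],
)

```text
time: 5.23
tool_pos: [424.7, 121.6, 131.0]
tcp_rot: [-180.0, -0.1, 0.0]
ft_force: [0.7, -0.0, -0.2]
finger_gap: 10.1
grip_force: 111.1
```

step_arm(
  targets=[
    [[0,35,0,0,0,0],[0,68,0,0,0,0],[0,96,0,0,0,0],[0,116,-3,0,0,0],[0,127,-10,0,0,0],[0,131,-20,0,0,0],[0,131.5,-32,0,0,0],[0,131.5,-45,0,0,0],[0,131.5,-55,0,0,0],[0,131.5,-60,0,0,0],[0,131.5,-60,0,0,0],[0,131.5,-60,0,0,0]],
  ],
)

```text
time: 6.23
tool_pos: [424.9, 250.3, 69.6]
tcp_rot: [180.0, 0.1, -0.0]
ft_force: [-0.1, 0.1, -0.3]
finger_gap: 9.8
grip_force: 111.1
```

```bash
python3 - <<'E'
from cam import *
S=View("scene");T=View("top");s=r.sense();print(s["tool_pos"],s["tcp_rot"],s["ft_force"])
cv2.imwrite("pics/s2raw.png",S.img);cv2.imwrite("pics/t2raw.png",T.img)
z=lambda i,x,y,w,h:cv2.resize(i[y:y+h,x:x+w],(400,400),interpolation=cv2.INTER_CUBIC)
cv2.imwrite("pics/a2.png",np.hstack([z(S.img,315,125,80,80),z(T.img,165,190,80,80)]))
t=s["tool_pos"];P=np.array([t+[d,0,-3] for d in(0,32,112)]);print(S.proj(P),T.proj(P))
E
```

```text
[425.60087943 250.87613183  70.65591463] [-1.79978469e+02 -5.49370924e-02 -2.88697485e-02] [ 0.09993933 -0.6936473   0.30598653]
[[332.11122011 136.95478788]
 [337.45131994 144.38788936]
 [351.34887514 163.71706078]] [[199.26880601 265.863005  ]
 [199.23185268 255.97257572]
 [199.1513823  231.36078482]]
```

View pics/a2.png

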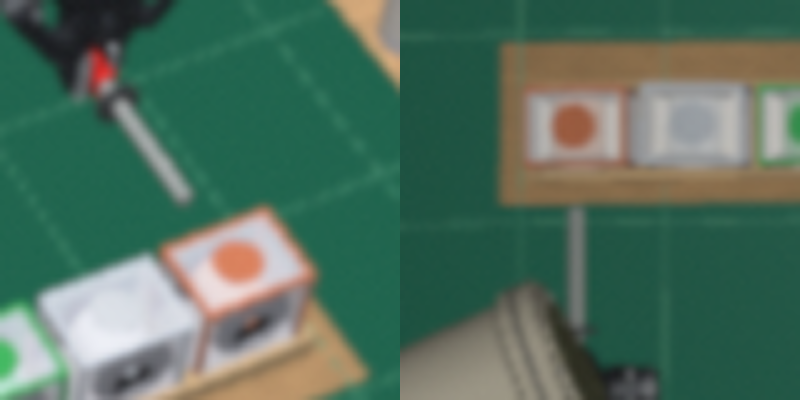

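The left view shows the rod tip at crop (185,200), in front of the copper box with its lid centre at (238,262). The right view shows the rod at crop x ≈ 577–581 and the copper disc at 575, so they are nearly in line.

```bash
python3 - <<'E'
from cam import *
np.set_printoptions(precision=2,suppress=True)
S=View("scene");T=View("top")
gray=lambda c:c[...,2]  # rod bright in red, mat dark
im=T.img.astype(float)
for y in range(230,258,2):
    row=im[y,190:212,2]; bg=np.median(row[:4]); w=np.clip(row-bg-15,0,None); w[17:]=0 if y>245 else w[17:]
    if w.sum()<30: print(y,"none");continue
    u=190+(w*np.arange(22)).sum()/w.sum(); print(y,round(u,2),w.max(),T.at([u,y],68)[0])
# lid left/right edges
row=im[213:217,180:225].mean(0);print(row[:,2].astype(int));print(row[:,0].astype(int))
# scene: rod edge by rows
im=S.img.astype(float)
for y in range(146,168,2):
    row=im[y,330:362,2];w=np.clip(row-90,0,None)
    if w.sum()<30: print(y,"none");continue
    u=330+(w*np.arange(32)).sum()/w.sum();print(y,round(u,2),w.max(),S.at([u,y],67)[0])
E
```

```text
230 none
232 199.38 53.5 [535.5  250.09  68.  ]
234 199.39 54.5 [528.98 250.07  68.  ]
236 199.35 62.5 [522.47 250.22  68.  ]
238 199.35 63.5 [515.96 250.25  68.  ]
240 199.37 63.5 [509.45 250.2   68.  ]
242 199.38 64.5 [502.95 250.19  68.  ]
244 199.39 62.0 [496.44 250.17  68.  ]
246 199.32 35.0 [489.95 250.41  68.  ]
248 none
250 none
252 none
254 none
256 none
[ 30  31  31  34  59  96 122 128 127 136 149 155 165 178 177 165 154 153
 153 152 152 152 154 160 169 174 180 185 178 158 142 139 144 149 155 167
 179 182 171 156 150 149 150 150 151]
[ 66  66  66  65  67  69  71  73  78  91 119 145 161 171 161 124  82  65
  63  63  64  64  71  95 127 151 168 174 155 118 113 132 144 152 156 164
 175 178 170 162 159 159 160 161 162]
146 339.49 57.0 [465.08 253.52  67.  ]
148 340.71 70.0 [473.26 252.94  67.  ]
150 342.07 68.0 [481.57 252.74  67.  ]
152 343.5 67.0 [489.91 252.72  67.  ]
154 345.0 69.0 [498.29 252.87  67.  ]
156 346.32 68.0 [506.41 252.58  67.  ]
158 347.86 70.0 [514.74 252.84  67.  ]
160 349.22 66.0 [522.8  252.61  67.  ]
162 350.66 69.0 [530.92 252.63  67.  ]
164 351.25 32.0 [537.94 250.44  67.  ]
166 none
```

step_arm(
  targets=[
    [[0,0,-8,0,0,0],[0,0,-18,0,0,0],[2,-0.4,-25,0,0,0],[8,-0.4,-28,0,0,0],[15,-0.4,-28,0,0,0],[20,-0.4,-28,0,0,0],[23,-0.4,-28,0,0,0],[24,-0.4,-28,0,0,0],[24,-0.4,-28,0,0,0],[24,-0.4,-28,0,0,0],[24,-0.4,-28,0,0,0]],
  ],
)

```text
time: 7.35
tool_pos: [448.9, 250.6, 42.1]
tcp_rot: [-180.0, 0.0, 0.0]
ft_force: [-0.6, -1.0, -1.0]
finger_gap: 10.1
grip_force: 111.1
```

step_arm(
  targets=[
    [[1,0,0,0,0,0],[2,0,0,0,0,0],[3,0,0,0,0,0],[4,0,0,0,0,0],[5,0,0,0,0,0],[5,0,0,0,0,0],[5,0,0,0,0,0]],
  ],
)

```text
time: 7.93
tool_pos: [454.1, 250.6, 42.0]
tcp_rot: [180.0, 0.0, 0.0]
ft_force: [-1.4, 0.1, 0.0]
finger_gap: 9.9
grip_force: 111.1
```

step_arm(
  targets=[
    [[0.5,0,0,0,0,0],[1,0,0,0,0,0],[1.5,0,0,0,0,0],[2,0,0,0,0,0],[2,0,0,0,0,0],[2,0,0,0,0,0]],
  ],
)

```text
time: 8.43
tool_pos: [455.9, 250.6, 41.9]
tcp_rot: [180.0, 0.0, 0.0]
ft_force: [-0.9, -0.6, -0.5]
finger_gap: 9.8
grip_force: 111.2
```

step_arm(
  targets=[
    [[0.5,0,0,0,0,0],[1,0,0,0,0,0],[1.5,0,0,0,0,0],[2,0,0,0,0,0],[2,0,0,0,0,0],[2,0,0,0,0,0]],
  ],
)

```text
time: 8.93
tool_pos: [458.1, 250.6, 42.0]
tcp_rot: [180.0, -0.0, 0.0]
ft_force: [-0.7, -0.9, -1.3]
finger_gap: 9.9
grip_force: 111.1
```

step_arm(
  targets=[
    [[0.5,0,0,0,0,0],[1,0,0,0,0,0],[1.5,0,0,0,0,0],[2,0,0,0,0,0],[2,0,0,0,0,0],[2,0,0,0,0,0]],
  ],
)

```text
time: 9.43
tool_pos: [459.0, 250.6, 41.6]
tcp_rot: [180.0, 0.1, 0.0]
ft_force: [-5.9, 0.0, 1.5]
finger_gap: 10.0
grip_force: 111.3
```

step_arm(
  targets=[
    [[-1,0,0,0,0,0],[-2,0,0,0,0,0],[-2,0,0,0,0,0],[-2,0,-1,0,0,0],[-2,0,-2,0,0,0],[-2,0,-3,0,0,0],[-2,0,-4,0,0,0],[-2,0,-5,0,0,0],[-2,0,-5,0,0,0],[-2,0,-5,0,0,0]],
  ],
)

```text
time: 10.27
tool_pos: [457.9, 250.6, 36.9]
tcp_rot: [180.0, 0.0, 0.0]
ft_force: [0.6, -0.1, 0.4]
finger_gap: 10.0
grip_force: 111.1
```

step_arm(
  targets=[
    [[0,0,-0.5,0,0,0],[0,0,-1,0,0,0],[0,0,-1.5,0,0,0],[0,0,-1.5,0,0,0],[0,0,-1.5,0,0,0]],
  ],
)

```text
time: 10.68
tool_pos: [457.9, 250.6, 35.4]
tcp_rot: [180.0, 0.0, 0.0]
ft_force: [-0.7, -0.5, -0.7]
finger_gap: 10.0
grip_force: 111.1
```

step_arm(
  targets=[
    [[0,0,-0.5,0,0,0],[0,0,-1,0,0,0],[0,0,-1,0,0,0],[0,0,-1,0,0,0]],
  ],
)

```text
time: 11.02
tool_pos: [458.0, 250.6, 34.5]
tcp_rot: [-180.0, 0.0, 0.0]
ft_force: [-0.4, 0.0, -0.2]
finger_gap: 9.9
grip_force: 111.1
```

step_arm(
  targets=[
    [[0,0,-0.5,0,0,0],[0,0,-1,0,0,0],[0,0,-1,0,0,0],[0,0,-1,0,0,0]],
  ],
)

```text
time: 11.35
tool_pos: [458.0, 250.6, 33.5]
tcp_rot: [-180.0, -0.0, 0.0]
ft_force: [0.1, 0.3, 0.0]
finger_gap: 10.2
grip_force: 111.2
```

step_arm(
  targets=[
    [[0,0,-0.5,0,0,0],[0,0,-1,0,0,0],[0,0,-1,0,0,0],[0,0,-1,0,0,0]],
  ],
)

```text
time: 11.68
tool_pos: [458.2, 250.7, 32.7]
tcp_rot: [-180.0, -0.0, 0.0]
ft_force: [-1.1, -0.1, 2.8]
finger_gap: 10.2
grip_force: 111.5
```

step_arm(
  targets=[
    [[0,0,-0.5,0,0,0],[0,0,-1,0,0,0],[0,0,-1,0,0,0],[0,0,-1,0,0,0]],
  ],
)

```text
time: 12.02
tool_pos: [458.3, 250.8, 31.8]
tcp_rot: [-180.0, -0.0, 0.0]
ft_force: [-1.7, -0.1, 4.5]
finger_gap: 10.2
grip_force: 111.8
```

step_arm(
  targets=[
    [[-1,0,0,0,0,0],[-1,0,3,0,0,0],[-1,1,6,0,0,0],[-1,1.6,9,0,0,0],[-1,1.6,10.4,0,0,0],[-1,1.6,10.4,0,0,0],[-1,1.6,10.4,0,0,0],[0,1.6,10.4,0,0,0],[1,1.6,10.4,0,0,0],[2,1.6,10.4,0,0,0],[2,1.6,10.4,0,0,0],[2,1.6,10.4,0,0,0]],
  ],
)

```text
time: 13.02
tool_pos: [460.2, 252.2, 41.9]
tcp_rot: [-180.0, -0.0, 0.0]
ft_force: [0.8, 0.1, -1.1]
finger_gap: 10.1
grip_force: 111.2
```

step_arm(
  targets=[
    [[-1.5,0,0,0,0,0],[-3,0,0,0,0,0],[-3,0.8,0,0,0,0],[-3,1.5,0,0,0,0],[-3,1.5,0,0,0,0],[-2,1.5,0,0,0,0],[-1,1.5,0,0,0,0],[0,1.5,0,0,0,0],[0,1.5,0,0,0,0],[0,1.5,0,0,0,0]],
  ],
)

```text
time: 13.85
tool_pos: [460.1, 253.7, 41.9]
tcp_rot: [180.0, 0.0, -0.0]
ft_force: [-0.2, 0.1, -0.8]
finger_gap: 10.1
grip_force: 111.2
```

step_arm(
  targets=[
    [[-1.5,0,0,0,0,0],[-3,0,0,0,0,0],[-3,0.8,0,0,0,0],[-3,1.5,0,0,0,0],[-3,1.5,0,0,0,0],[-2,1.5,0,0,0,0],[-1,1.5,0,0,0,0],[0,1.5,0,0,0,0],[0,1.5,0,0,0,0],[0,1.5,0,0,0,0]],
  ],
)

```text
time: 14.68
tool_pos: [460.2, 255.1, 41.9]
tcp_rot: [180.0, -0.0, -0.0]
ft_force: [0.6, -0.7, -1.1]
finger_gap: 10.0
grip_force: 111.2
```

step_arm(
  targets=[
    [[-1.5,0,0,0,0,0],[-3,0,0,0,0,0],[-3,0.8,0,0,0,0],[-3,1.5,0,0,0,0],[-3,1.5,0,0,0,0],[-2,1.5,0,0,0,0],[-1,1.5,0,0,0,0],[0,1.5,0,0,0,0],[0,1.5,0,0,0,0],[0,1.5,0,0,0,0]],
  ],
)

```text
time: 15.52
tool_pos: [459.0, 256.6, 41.3]
tcp_rot: [180.0, 0.1, 0.0]
ft_force: [-5.5, -0.3, -0.0]
finger_gap: 9.8
grip_force: 111.3
```

step_arm(
  targets=[
    [[-1.5,0,0,0,0,0],[-3,0,0,0,0,0],[-3,0,0,0,0,0],[-3,0,0,0,0,0],[-3,-0.8,0,0,0,0],[-3,-1.5,0,0,0,0],[-3,-1.5,0,0,0,0],[-3,-1.5,0,0,0,0],[-2,-1.5,0,0,0,0],[-1,-1.5,0,0,0,0],[0,-1.5,0,0,0,0],[0,-1.5,0,0,0,0]],
  ],
)

```text
time: 16.52
tool_pos: [460.3, 255.2, 41.9]
tcp_rot: [180.0, -0.0, -0.0]
ft_force: [0.6, -0.7, 0.8]
finger_gap: 10.3
grip_force: 111.1
```

step_arm(
  targets=[
    [[0,0,0,0,0,0],[0,0,0,0,0,0]],
  ],
)

```text
time: 16.68
tool_pos: [460.1, 255.2, 41.9]
tcp_rot: [-180.0, -0.0, -0.0]
ft_force: [-0.1, 0.2, -0.2]
finger_gap: 10.1
grip_force: 111.2
```

No contact here, so the tip is in the bore. Advancing gently.

step_arm(
  targets=[
    [[0.7,0,0,0,0,0],[1.4,0,0,0,0,0],[2,0,0,0,0,0],[2,0,0,0,0,0],[2,0,0,0,0,0]],
  ],
)

```text
time: 17.1
tool_pos: [462.1, 255.2, 41.9]
tcp_rot: [-180.0, -0.0, 0.0]
ft_force: [0.5, -0.2, 0.3]
finger_gap: 10.1
grip_force: 111.2
```

step_arm(
  targets=[
    [[0,0,0,0,0,0],[0,0,0,0,0,0]],
  ],
)

```text
time: 17.27
tool_pos: [462.0, 255.2, 41.9]
tcp_rot: [180.0, -0.0, 0.0]
ft_force: [-0.2, -0.8, -0.5]
finger_gap: 10.4
grip_force: 111.2
```

step_arm(
  targets=[
    [[1,0,0,0,0,0],[2,0,0,0,0,0],[3,0,0,0,0,0],[4,0,0,0,0,0],[5,0,0,0,0,0],[6,0,0,0,0,0],[6,0,0,0,0,0]],
  ],
)

```text
time: 17.85
tool_pos: [468.2, 255.2, 41.9]
tcp_rot: [-180.0, -0.0, 0.0]
ft_force: [-0.2, -0.3, 0.1]
finger_gap: 9.9
grip_force: 111.2
```

step_arm(
  targets=[
    [[1,0,0,0,0,0],[2,0,0,0,0,0],[3,0,0,0,0,0],[4,0,0,0,0,0],[5,0,0,0,0,0],[6,0,0,0,0,0],[6,0,0,0,0,0]],
  ],
)

```text
time: 18.43
tool_pos: [474.2, 255.2, 41.9]
tcp_rot: [-180.0, -0.0, 0.0]
ft_force: [-0.1, -0.9, -1.1]
finger_gap: 10.2
grip_force: 111.1
```

step_arm(
  targets=[
    [[1.5,0,0,0,0,0],[3,0,0,0,0,0],[4.5,0,0,0,0,0],[6,0,0,0,0,0],[7.5,0,0,0,0,0],[9,0,0,0,0,0],[10.5,0,0,0,0,0],[12,0,0,0,0,0],[12,0,0,0,0,0]],
  ],
)

```text
time: 19.18
tool_pos: [486.3, 255.2, 41.9]
tcp_rot: [-180.0, -0.0, -0.0]
ft_force: [0.4, -1.1, -0.6]
finger_gap: 10.3
grip_force: 111.1
```

step_arm(
  targets=[
    [[1.5,0,0,0,0,0],[3,0,0,0,0,0],[4.5,0,0,0,0,0],[6,0,0,0,0,0],[7.5,0,0,0,0,0],[9,0,0,0,0,0],[10.5,0,0,0,0,0],[12,0,0,0,0,0],[12,0,0,0,0,0]],
  ],
)

```text
time: 19.93
tool_pos: [498.3, 255.2, 41.9]
tcp_rot: [-180.0, -0.0, -0.0]
ft_force: [-0.0, -0.8, -0.4]
finger_gap: 10.0
grip_force: 111.1
```

step_arm(
  targets=[
    [[1.5,0,0,0,0,0],[3,0,0,0,0,0],[4.5,0,0,0,0,0],[6,0,0,0,0,0],[7.5,0,0,0,0,0],[9,0,0,0,0,0],[10.5,0,0,0,0,0],[12,0,0,0,0,0],[12,0,0,0,0,0]],
  ],
)

```text
time: 20.68
tool_pos: [510.3, 255.2, 42.0]
tcp_rot: [-180.0, -0.0, 0.0]
ft_force: [0.6, -0.5, -0.5]
finger_gap: 10.3
grip_force: 111.2
```

step_arm(
  targets=[
    [[1.5,0,0,0,0,0],[3,0,0,0,0,0],[4.5,0,0,0,0,0],[6,0,0,0,0,0],[7.5,0,0,0,0,0],[9,0,0,0,0,0],[10.5,0,0,0,0,0],[12,0,0,0,0,0],[12,0,0,0,0,0]],
  ],
)

```text
time: 21.43
tool_pos: [522.3, 255.2, 42.0]
tcp_rot: [-180.0, -0.0, -0.0]
ft_force: [0.8, -0.2, 0.2]
finger_gap: 10.1
grip_force: 111.2
```

step_arm(
  targets=[
    [[1,0,0,0,0,0],[2,0,0,0,0,0],[3,0,0,0,0,0],[4,0,0,0,0,0],[5,0,0,0,0,0],[6,0,0,0,0,0],[6,0,0,0,0,0],[6,0,0,0,0,0]],
  ],
)

```text
time: 22.1
tool_pos: [528.2, 255.2, 42.0]
tcp_rot: [-180.0, -0.0, 0.0]
ft_force: [0.6, -0.9, 0.2]
finger_gap: 10.2
grip_force: 111.2
```

step_arm(
  targets=[
    [[0.7,0,0,0,0,0],[1.4,0,0,0,0,0],[2,0,0,0,0,0],[2.5,0,0,0,0,0],[2.5,0,0,0,0,0],[2.5,0,0,0,0,0]],
  ],
)

```text
time: 22.6
tool_pos: [530.6, 255.2, 41.9]
tcp_rot: [-180.0, -0.0, 0.0]
ft_force: [-0.5, -0.8, -0.6]
finger_gap: 10.0
grip_force: 111.2
```

step_arm(
  targets=[
    [[0.5,0,0,0,0,0],[1,0,0,0,0,0],[1.5,0,0,0,0,0],[1.5,0,0,0,0,0],[1.5,0,0,0,0,0]],
  ],
)

```text
time: 23.02
tool_pos: [532.1, 255.2, 41.9]
tcp_rot: [-180.0, -0.0, 0.0]
ft_force: [0.1, 0.1, -0.9]
finger_gap: 9.9
grip_force: 111.2
```

step_arm(
  targets=[
    [[0.5,0,0,0,0,0],[1,0,0,0,0,0],[1,0,0,0,0,0],[1,0,0,0,0,0]],
  ],
)

```text
time: 23.35
tool_pos: [532.2, 255.2, 41.7]
tcp_rot: [180.0, 0.1, 0.0]
ft_force: [-6.1, -2.1, 3.1]
finger_gap: 10.3
grip_force: 111.6
```

step_arm(
  targets=[
    [[0.5,0,0,0,0,0],[1,0,0,0,0,0],[1,0,0,0,0,0],[1,0,0,0,0,0]],
  ],
)

```text
time: 23.68
tool_pos: [532.3, 255.2, 41.4]
tcp_rot: [180.0, 0.2, 0.0]
ft_force: [-10.4, -0.2, 5.0]
finger_gap: 10.0
grip_force: 112.1
```

step_arm(
  targets=[
    [[-1,0,0,0,0,0],[-1.8,0,0,0,0,0],[-1.8,0,0,0,0,0],[-1.8,-1,0,0,0,0],[-1.8,-2,0,0,0,0],[-1.8,-3,0,0,0,0],[-1.8,-4,0,0,0,0],[-1.8,-5,0,0,0,0],[-1.8,-5.4,0,0,0,0],[-1.8,-5.4,0,0,0,0],[-1.8,-5.4,0,0,0,0]],
  ],
)

```text
time: 24.6
tool_pos: [532.1, 249.8, 41.9]
tcp_rot: [180.0, 0.0, 0.0]
ft_force: [-4.0, 1.6, -0.5]
finger_gap: 10.1
grip_force: 111.2
```

step_arm(
  targets=[
    [[0,0.4,0,0,0,0],[0,0.8,0.5,0,0,0],[0,0.8,1,0,0,0],[0,0.8,2,0,0,0],[0,0.8,2,0,0,0],[0,0.8,2,0,0,0]],
  ],
)

```text
time: 25.1
tool_pos: [532.2, 250.6, 43.9]
tcp_rot: [180.0, -0.0, 0.0]
ft_force: [-0.7, 0.1, -1.3]
finger_gap: 10.3
grip_force: 111.0
```

step_arm(
  targets=[
    [[0,0,1,0,0,0],[0,0,2,0,0,0],[0,0,3,0,0,0],[0,0,4,0,0,0],[0,0,5,0,0,0],[0,0,6,0,0,0],[0,0,7,0,0,0],[0,0,8,0,0,0],[0,0,8,0,0,0],[0,0,8,0,0,0]],
  ],
)

```text
time: 25.93
tool_pos: [532.2, 250.6, 52.0]
tcp_rot: [-180.0, -0.0, 0.0]
ft_force: [-0.8, 0.1, -2.6]
finger_gap: 10.0
grip_force: 110.9
```

step_arm(
  targets=[
    [[0,0,1.5,0,0,0],[0,0,3,0,0,0],[0,0,5,0,0,0],[0,0,7,0,0,0],[0,0,9,0,0,0],[0,0,12,0,0,0],[0,0,15,0,0,0],[0,0,18,0,0,0],[0,0,21,0,0,0],[0,0,24,0,0,0],[0,0,25,0,0,0],[0,0,25,0,0,0]],
  ],
)

```text
time: 26.93
tool_pos: [532.5, 250.7, 77.4]
tcp_rot: [-180.0, -0.0, 0.0]
ft_force: [0.1, -0.5, -3.1]
finger_gap: 10.1
grip_force: 110.9
```

```bash
python3 - <<'E'
from cam import *
S=View("scene");T=View("top");s=r.sense();print(s["tool_pos"],s["ft_force"],s["wrist_torque"])
z=lambda i,x,y,w,h:cv2.resize(i[y:y+h,x:x+w],(400,400),interpolation=cv2.INTER_CUBIC)
cv2.imwrite("pics/a3.png",np.hstack([z(S.img,305,130,90,90),z(T.img,165,180,90,90)]))
E
```

```text
[532.18439444 250.61377477  76.86873569] [ 0.29478151 -0.45466377 -3.17604503] [-0.0548971   0.19866103 -0.01075087]
```

View pics/a3.png

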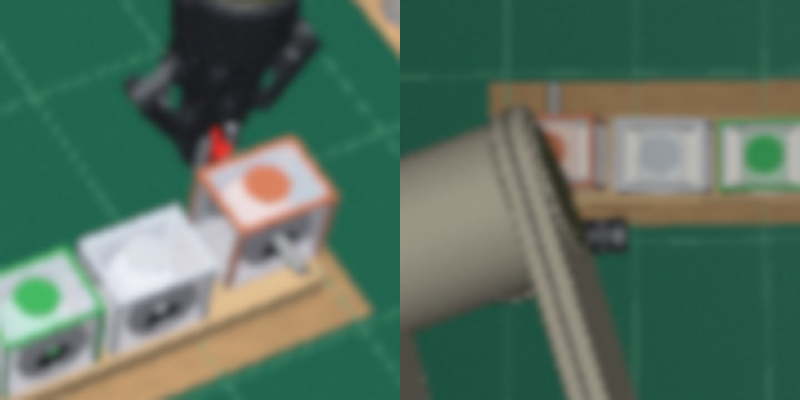

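The spindle carries the copper box clear of the tray (lid centre at crop (268,183), rod poking out at (290,250)). The silver and green boxes are still in place.

step_arm(
  targets=[
    [[0,0,3,0,0,0],[0,0,8,0,0,0],[0,-1,15,0,0,0],[0,-3,23,0,0,0],[0,-7,31,0,0,0],[-1,-14,38,0,0,-0.005],[-1.5,-23,44,0,0,-0.01],[-2,-35,49,0,0,-0.017],[-2.6,-49,52,0,0,-0.026],[-3.5,-65,53,0,0,-0.036],[-4.5,-83,53,0,0,-0.046],[-5.4,-101,53,0,0,-0.056]],
  ],
)

```text
time: 28.03
tool_pos: [526.4, 147.6, 130.0]
tcp_rot: [180.0, 0.0, -3.3]
ft_force: [-0.0, -0.4, -2.8]
finger_gap: 10.4
grip_force: 110.8
```

step_arm(
  targets=[
    [[-1,-18,0,0,0,-0.01],[-2,-36,0,0,0,-0.02],[-3,-54,0,0,0,-0.03],[-4,-72,0,0,0,-0.041],[-5,-90,0,0,0,-0.051],[-6,-108,0,0,0,-0.062],[-7,-126,0,0,0,-0.073],[-8,-144,0,0,0,-0.084],[-9,-162,0,0,0,-0.095],[-10,-180,0,0,0,-0.106],[-11,-198,0,0,0,-0.117],[-12,-216,0,0,0,-0.128]],
  ],
)

```text
time: 29.03
tool_pos: [513.8, -68.4, 129.8]
tcp_rot: [180.0, 0.0, -10.6]
ft_force: [-0.2, 0.3, -2.1]
finger_gap: 10.4
grip_force: 110.8
```

step_arm(
  targets=[
    [[-0.8,-18,0,0,0,-0.01],[-1.6,-35,0,0,0,-0.019],[-2.3,-50,0,0,0,-0.027],[-3,-63,0,0,0,-0.034],[-3.6,-74,0,0,0,-0.04],[-4.1,-83,0,0,0,-0.045],[-4.5,-89,0,0,0,-0.0485],[-4.7,-93,0,0,0,-0.0495],[-4.8,-95.3,0,0,0,-0.0499],[-4.8,-96.1,0,0,0,-0.0499],[-4.8,-96.1,0,0,0,-0.0499],[-4.8,-96.1,0,0,0,-0.0499]],
  ],
)

```text
time: 30.03
tool_pos: [510.0, -162.0, 129.8]
tcp_rot: [-180.0, 0.0, -13.4]
ft_force: [1.1, -0.2, -3.1]
finger_gap: 10.1
grip_force: 110.8
```

step_arm(
  targets=[
    [[0,0,0,0,0,0],[0,0,0,0,0,0],[0,0,0,0,0,0]],
  ],
)

```text
time: 30.28
tool_pos: [510.0, -162.2, 129.9]
tcp_rot: [-180.0, 0.0, -13.4]
ft_force: [-0.5, 0.2, -2.8]
finger_gap: 10.3
grip_force: 110.8
```

```bash
python3 - <<'E'
from cam import *
S=View("scene");T=View("top");s=r.sense();print(s["tool_pos"],s["tcp_rot"],s["ft_force"],s["wrist_torque"])
z=lambda i,x,y,w,h:cv2.resize(i[y:y+h,x:x+w],(400,400),interpolation=cv2.INTER_CUBIC)
cv2.imwrite("pics/a4.png",np.hstack([z(S.img,170,160,100,100),z(T.img,280,180,90,90)]))
E
```

```text
[ 510.03731776 -162.31492585  129.90588807] [-1.79999675e+02 -1.57580404e-03 -1.33793743e+01] [-0.10118339 -0.06136651 -1.95110351] [0.00062029 0.17928478 0.04862693]
```

View pics/a4.png

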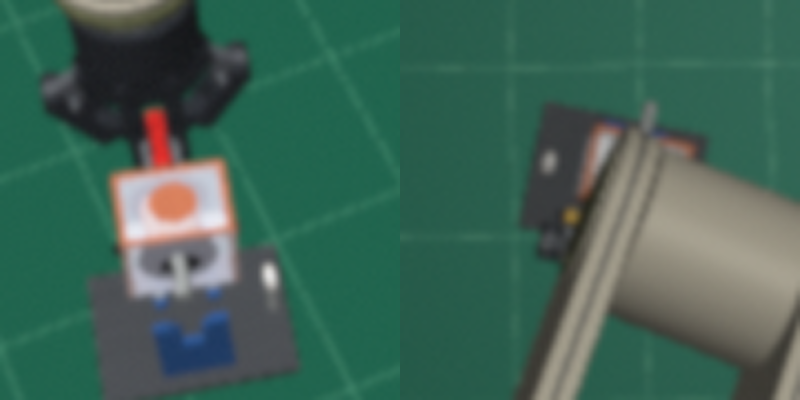

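The box hangs above the stand in line with the slots, with the far slot's notch at crop (195,325) and the rod end at (180,280).

step_arm(
  targets=[
    [[0,0,-3,0,0,0],[0,0,-8,0,0,0],[0,0,-15,0,0,0],[0,0,-22,0,0,0],[0,0,-29,0,0,0],[0,0,-36,0,0,0],[0,0,-42,0,0,0],[0,0,-46,0,0,0],[0,0,-49,0,0,0],[0,0,-50,0,0,0],[0,0,-50,0,0,0],[0,0,-50,0,0,0]],
  ],
)

```text
time: 31.38
tool_pos: [510.2, -162.6, 80.2]
tcp_rot: [180.0, -0.0, -13.4]
ft_force: [0.6, 0.1, -2.4]
finger_gap: 9.8
grip_force: 110.8
```

step_arm(
  targets=[
    [[0,0,-1,0,0,0],[0,0,-2,0,0,0],[0,0,-4,0,0,0],[0,0,-6,0,0,0],[0,0,-7,0,0,0],[0,0,-7,0,0,0],[0,0,-7,0,0,0]],
  ],
)

```text
time: 31.97
tool_pos: [509.9, -162.4, 72.7]
tcp_rot: [-180.0, 0.0, -13.4]
ft_force: [-0.4, -0.1, -2.6]
finger_gap: 10.1
grip_force: 110.8
```

step_arm(
  targets=[
    [[0,0,-1,0,0,0],[0,0,-2,0,0,0],[0,0,-3,0,0,0],[0,0,-4,0,0,0],[0,0,-4,0,0,0],[0,0,-4,0,0,0]],
  ],
)

```text
time: 32.47
tool_pos: [509.9, -162.5, 68.7]
tcp_rot: [-180.0, 0.0, -13.4]
ft_force: [-1.1, 0.0, -2.5]
finger_gap: 10.1
grip_force: 110.8
```

step_arm(
  targets=[
    [[0,0,-1,0,0,0],[0,0,-2,0,0,0],[0,0,-3,0,0,0],[0,0,-4,0,0,0],[0,0,-4,0,0,0],[0,0,-4,0,0,0]],
  ],
)

```text
time: 32.97
tool_pos: [510.2, -162.8, 65.1]
tcp_rot: [180.0, -0.0, -13.4]
ft_force: [-0.7, -2.4, -1.4]
finger_gap: 10.2
grip_force: 110.9
```

step_arm(
  targets=[
    [[0,-0.3,0,0,0,0],[-0.15,-0.7,0,0,0,0],[-0.15,-0.7,0,0,0,0],[-0.15,-0.7,0,0,0,0]],
  ],
)

```text
time: 33.3
tool_pos: [510.0, -163.1, 65.0]
tcp_rot: [-180.0, -0.0, -13.4]
ft_force: [-0.4, 0.6, -0.7]
finger_gap: 10.3
grip_force: 111.1
```

```bash
python3 -c "
from bench import r
s=r.sense();print(s['tool_pos'],s['tcp_rot'],s['ft_force'],s['wrist_torque'])"
```

```text
[ 509.97277083 -163.05396748   64.99525579] [-1.79986691e+02 -1.21966389e-02 -1.33924596e+01] [-0.41056667  0.59087255 -0.69777713] [0.06050005 0.04145828 0.00280756]
```

step_arm(
  targets=[
    [[0,0,-1,0,0,0],[0,0,-2,0,0,0],[0,0,-2,0,0,0],[0,0,-2,0,0,0]],
  ],
)

```text
time: 33.63
tool_pos: [510.3, -163.3, 63.3]
tcp_rot: [180.0, -0.1, -13.4]
ft_force: [1.2, 0.6, 3.0]
finger_gap: 10.5
grip_force: 111.6
```

step_arm(
  targets=[
    [[0,0,-0.5,0,0,0],[0,0,-1,0,0,0],[0,0,-1.5,0,0,0],[0,0,-2,0,0,0],[0,0,-2,0,0,0]],
  ],
)

```text
time: 34.05
tool_pos: [509.2, -162.9, 60.0]
tcp_rot: [-180.0, 0.1, -13.4]
ft_force: [1.3, -0.6, -2.8]
finger_gap: 10.0
grip_force: 110.9
```

step_arm(
  targets=[
    [[0,0,-1,0,0,0],[0,0,-2,0,0,0],[0,0,-3,0,0,0],[0,0,-4,0,0,0],[0,0,-4,0,0,0],[0,0,-4,0,0,0]],
  ],
)

```text
time: 34.55
tool_pos: [508.8, -162.8, 55.9]
tcp_rot: [-180.0, 0.1, -13.4]
ft_force: [-0.1, 0.1, -9.2]
finger_gap: 9.8
grip_force: 110.0
```

step_arm(
  targets=[
    [[0,0,-1,0,0,0],[0,0,-2,0,0,0],[0,0,-3,0,0,0],[0,0,-3,0,0,0],[0,0,-3,0,0,0]],
  ],
)

```text
time: 34.97
tool_pos: [510.4, -163.5, 54.5]
tcp_rot: [180.0, -0.1, -13.4]
ft_force: [0.1, 0.9, -3.0]
finger_gap: 10.2
grip_force: 110.7
```

```bash
python3 -c "
from bench import r
s=r.sense();print(s['tool_pos'],s['tcp_rot'],s['ft_force'],s['wrist_torque'])"
```

```text
[ 510.43903324 -163.45147081   54.48627943] [ 1.79985052e+02 -7.62781426e-02 -1.33954562e+01] [ 0.07266586  0.94405218 -3.01904983] [0.08686718 0.11000996 0.00984527]
```

step_arm(
  targets=[
    [[0,0,-0.5,0,0,0],[0,0,-1,0,0,0],[0,0,-1,0,0,0],[0,0,-1,0,0,0]],
  ],
)

```text
time: 35.3
tool_pos: [510.5, -163.5, 53.7]
tcp_rot: [180.0, -0.1, -13.4]
ft_force: [-0.4, -0.3, 2.8]
finger_gap: 9.5
grip_force: 111.6
```

step_arm(
  targets=[
    [[0,0,-0.5,0,0,0],[0,0,-1,0,0,0],[0,0,-1,0,0,0],[0,0,-1,0,0,0]],
  ],
)

```text
time: 35.63
tool_pos: [510.7, -163.6, 53.3]
tcp_rot: [180.0, -0.1, -13.4]
ft_force: [-4.5, 1.0, 9.2]
finger_gap: 10.0
grip_force: 112.7
```

```bash
python3 -c "
from bench import r
s=r.sense();print(s['tool_pos'],s['tcp_rot'],s['ft_force'],s['wrist_torque'])"
```

```text
[ 510.72617568 -163.59098534   53.30220672] [ 1.79978685e+02 -1.10074210e-01 -1.33970017e+01] [-4.51702489  0.95090991  9.19623514] [0.19014763 0.41738859 0.07189044]
```

step_arm(
  targets=[
    [[0,0,0.6,0,0,0],[0,0,0.9,0,0,0],[0,0,0.9,0,0,0],[0,0,0.9,0,0,0]],
  ],
)

```text
time: 35.97
tool_pos: [510.6, -163.5, 53.5]
tcp_rot: [180.0, -0.1, -13.4]
ft_force: [0.4, -1.6, 5.1]
finger_gap: 10.2
grip_force: 112.1
```

step_arm(
  targets=[
    [[0,0,0,0,0,0],[0,0,0,0,0,0],[0,0,0,0,0,0],[0,0,0,0,0,0],[0,0,0,0,0,0]],
  ],
  fingers=0.3,
  newtons=20,
)

```text
time: 36.38
tool_pos: [509.5, -163.0, 52.4]
tcp_rot: [-180.0, 0.0, -13.4]
ft_force: [0.5, 0.4, -0.4]
finger_gap: 29.7
grip_force: 0.0
```

step_arm(
  targets=[
    [[0,0,3,0,0,0],[0,0,8,0,0,0],[0,0,16,0,0,0],[0,0,28,0,0,0],[0,0,42,0,0,0],[-10,0,58,0,0,0],[-30,5,74,0,0,0],[-55,10,88,0,0,0],[-80,15,96,0,0,0],[-100,20,100,0,0,0],[-110,20,100,0,0,0],[-110,20,100,0,0,0]],
  ],
)

```text
time: 37.38
tool_pos: [399.0, -143.2, 154.4]
tcp_rot: [180.0, -0.1, -13.4]
ft_force: [0.2, -0.5, -0.2]
finger_gap: 29.9
grip_force: 0.0
```

```bash
python3 - <<'E'
from cam import *
S=View("scene");T=View("top");s=r.sense();print(s["tool_pos"],s["ft_force"])
z=lambda i,x,y,w,h:cv2.resize(i[y:y+h,x:x+w],(400,400),interpolation=cv2.INTER_CUBIC)
cv2.imwrite("pics/a5.png",np.hstack([z(S.img,170,180,90,90),z(T.img,290,185,80,80)]))
np.set_printoptions(precision=1,suppress=True)
m=[T.soft(red,(318,230,20,18),60,120),S.soft(red,(205,200,18,18),60,120)];print(m)
E
```

```text
[ 400.52703233 -143.51926407  154.03891183] [-0.1178855  -0.13861373  0.34260073]
[(array([325.9, 238.1]), array([-0.2,  1. ]), np.float64(28.75)), (array([212.1, 211. ]), array([0.2, 1. ]), np.float64(52.766666666666666))]
```

View pics/a5.png

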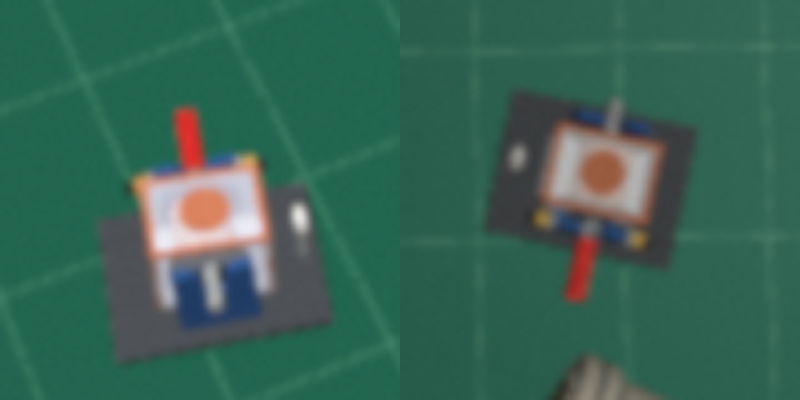

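The box sits between the cheeks (lid centre at crop (205,210)). The handle is back at its starting pixels, (325.9,238.1) in the top view and (212.1,211.0) in the scene view, so the spindle is home.

```bash
python3 -c "
from bench import r
print(r.hand_in())"
```

```text
the job is handed in; nothing more can be done
None
```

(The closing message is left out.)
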